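# Fit the matching adapter flange to the test bay

### The arm

A 6-joint arm with a two-finger parallel gripper is mounted at the origin on the work surface. World frame = base frame: x ahead of the robot, y to its left, z up, the work surface at z = 0. Lengths are in mm, angles in rad, forces in N, time in s.
With the tool pointing down it reaches from about 250 to 800 mm from the base axis. Payload 8.5 kg.
Tool frame: the origin (TCP) lies at the very end of the fingers, on their centre line; the grasp point (between the pads) lies 19 mm behind it; z points along the fingers, y is the line along which they close (so a half turn about z gives the same grasp; the last joint's range is limited). The gripper opens to 85 mm and grips with 20 to 120 N. Pads are 22 mm wide; open, the fingers measure 114 mm over their backs; the gripper's body (76 mm by 85 mm) begins 54 mm behind the grasp point. The pads swing forward as they close: fully open they stand 13 mm farther back than shut.
Start: joints at [-1.112, 0.238, -0.013, 1.319, 0, 1.571], TCP at [232.487, -470.668, 231.276] pointing down, gripper open.
Joint ranges: [-2.66, 2.66], [-1.03, 1.9], [-1.14, 1.46], [-1.82, 2.27], [-1.45, 1.34], [-3.14, 3.14]. Speed limits (rad/s): [2.22, 2.22, 2.79, 3.14, 3.14, 3.14].

### API

Orientations are given as a unit quaternion [x, y, z, w].
In Python, from station import robot gives the robot as it stands. The module is installed in compiled form; this text tells all that it offers. Calls block until the motion is done:
- robot.movep(position, orientation): joint-space move of the TCP to a pose.
- robot.move_linear(position, rotation=None, speed=150, guard=None): straight line of the TCP; rotation=None keeps the orientation; speed is the mean speed in mm/s. With guard (N) it stops when the force on the tool has changed by that much, and returns True; else False.
- robot.move_j(angles): joint-space move.
- robot.ungrasp() and robot.clamp(grip_force=None): open the fingers fully, or close them until they stop; grip_force is the grip in N (None keeps the last).
- robot.sleep(seconds).
- robot.ik(position, orientation): joint angles nearest the present ones, or None.
- robot.observe(): the state.
- robot.camera(name): name is "side" or "top"; returns a dict with "pixels" (384x512x3 uint8, red, green, blue), "fov_y" (degrees; the focal length in pixels is half the picture's height over the tangent of half this angle, whatever the lens; pixels are square), "cx", "cy" (the principal point, pixels), "cam_to_world" (4x4, takes a point from camera to world coordinates). Camera axes: x right, y down, z forward; pixel columns grow to the right and rows downward; lengths in mm; the calibration is good to about 2 mm. A picture is of the moment at which its call begins. There is no depth.
A pose or a line that the arm cannot do raises robot.IKError and nothing moves.
- robot.finish_job(): hands the job in; it is judged then, once.
The state is a dict: "time": time; "joints": joint angles; "dq": joint speeds; "effort": joint torques, N m; "position": TCP position; "eef_rot": TCP orientation; "wrist_force": force on the tool from outside, world axes, zero at the start; "torque": the same for the moment, N m; "gripper_width": finger opening in mm; "grasp_force": force on a finger pad.
Only numpy, scipy, OpenCV 4.12 (cv2) and the standard library are available. Lean on these libraries where they do the work, as an engineer would, in place of code of your own. Each camera call takes 0.05 s, during which the arm holds its last target. There are 200 camera calls.

### The job

Find out which of the three flanges on the sloping rack has the bolt holes that match the studs of the plate standing between the two columns, and fit that flange over the studs, hub up, so that it sits down flush on the plate. Lower it on gently rather than dropping it, and let it go. Leave the other two flanges where they lie on the rack and do not disturb the concrete discs or the bottle.

Things in the scene. Friction and masses are not known exactly. Their poses are not given: they have to be found in the camera images.
- flange_a: Aluminium flange, 0.42 kg: plate 96 x 96 x 10 mm, on its middle a square hub 36 x 36 x 50 mm, parallel to the edges. Origin: centre of the plate's underside; z along the hub (top at 60 mm). Starts on the rack, x up the slope, y along the rack, in any of the three places. Four 13 mm holes on a 66 x 66 mm square: (x, y) = (+-33, +-33) mm.
- flange_b: Aluminium flange, 0.42 kg: plate 96 x 96 x 10 mm, on its middle a square hub 36 x 36 x 50 mm, parallel to the edges. Origin: centre of the plate's underside; z along the hub (top at 60 mm). Starts on the rack, x up the slope, y along the rack, in any of the three places. Four 13 mm holes on a 46 x 72 mm rectangle: (x, y) = (+-23, +-36) mm.
- flange_c: Aluminium flange, 0.42 kg: plate 96 x 96 x 10 mm, on its middle a square hub 36 x 36 x 50 mm, parallel to the edges. Origin: centre of the plate's underside; z along the hub (top at 60 mm). Starts on the rack, x up the slope, y along the rack, in any of the three places. Four 13 mm holes on a trapezium: (x, y) = (-34, +-36) and (34, +-20) mm, so it goes on only one way round.
- plate_a: Fixed dark steel plate on the bench, 110 x 110 x 20 mm; any of the three may be the one in the bay. Origin: centre of its underside; z up. A seated flange's underside is at z = 20 mm. Four 10 mm studs with tapered tips rise 24 mm above its top, on a 66 x 66 mm square: (x, y) = (+-33, +-33) mm.
- plate_b: Fixed dark steel plate on the bench, 110 x 110 x 20 mm; any of the three may be the one in the bay. Origin: centre of its underside; z up. A seated flange's underside is at z = 20 mm. Four 10 mm studs with tapered tips rise 24 mm above its top, on a 46 x 72 mm rectangle: (x, y) = (+-23, +-36) mm.
- plate_c: Fixed dark steel plate on the bench, 110 x 110 x 20 mm; any of the three may be the one in the bay. Origin: centre of its underside; z up. A seated flange's underside is at z = 20 mm. Four 10 mm studs with tapered tips rise 24 mm above its top, on a trapezium: (x, y) = (-34, +-36) and (34, +-20) mm.
- rack: Fixed rack: rubber-faced board 350 mm wide (y), 124 mm up the slope, tilted 33 degrees to face the robot (-x); an 8 mm ledge on its lower edge holds the flanges. Origin: on the bench under its middle; the middle of the board's face is 75 mm above it, the top edge 110 mm. Flanges lie 114 mm apart, about 18 mm between their edges.
- bay: Fixed test bay: two upright steel guide columns, 18 mm thick and 90 mm high, at y = +-120 mm from its origin, with flat feet joined by a bar 10 mm high, 97 mm behind the origin (+x). Origin on the bench, midway between the columns.
- bay_centre (a point): Point on the bench midway between the two columns; the stud plate to be fitted stands here, to within 10 mm. The other two plates are spares, over 150 mm away.
- core_1: Bystander: loose concrete core disc, 70 mm across, 40 mm high; origin at the centre of its underside.
- core_2: Bystander: loose concrete core disc, 70 mm across, 40 mm high; origin at the centre of its underside.
- bottle: Bystander: upright white plastic bottle, 56 mm across, 150 mm high; origin at the centre of its underside.
Things that resemble listed ones, but are neither listed nor needed, are in the scene too. Leave any blue or orange look-alike of the flange_b alone.

How it is judged (in metres and radians):
At the end, for the whole second after the job is handed in: The flange whose holes match the stud plate between the columns is on that plate: centres within 5 mm horizontally, its underside within 2.5 mm of the plate's top face, level within 0.04 rad, at rest (under 20 mm/s). The other two flanges are within 30 mm of where they started (((horizontal distance between plate_a and bay_centre below 0.03 m and horizontal distance between flange_a and plate_a below 0.005 m and z of flange_a in the frame of plate_a between 0.017 and 0.0225 m and angle between flange_a's own z axis and vertical below 0.04 rad and linear speed of flange_a below 0.02 m/s and distance of each of flange_b, flange_c from where it was at the start of the episode below 0.03 m) or (horizontal distance between plate_b and bay_centre below 0.03 m and horizontal distance between flange_b and plate_b below 0.005 m and z of flange_b in the frame of plate_b between 0.017 and 0.0225 m and angle between flange_b's own z axis and vertical below 0.04 rad and linear speed of flange_b below 0.02 m/s and distance of each of flange_a, flange_c from where it was at the start of the episode below 0.03 m) or (horizontal distance between plate_c and bay_centre below 0.03 m and horizontal distance between flange_c and plate_c below 0.005 m and z of flange_c in the frame of plate_c between 0.017 and 0.0225 m and angle between flange_c's own z axis and vertical below 0.04 rad and linear speed of flange_c below 0.02 m/s and distance of each of flange_a, flange_b from where it was at the start of the episode below 0.03 m))); the robot touches nothing.
It fails at once if core_1 is moved by more than 30 mm (distance of core_1 from where it was at the start of the episode above 0.03 m).
It fails at once if core_2 is moved by more than 30 mm (distance of core_2 from where it was at the start of the episode above 0.03 m).
It fails at once if bottle is moved by more than 30 mm (distance of bottle from where it was at the start of the episode above 0.03 m).
It fails at once if the flange is dropped onto its plate (faster than 0.5 m/s within 30 mm of its axis and 50 mm of its top face) ((horizontal distance between flange_a and plate_a below 0.03 m and z of flange_a in the frame of plate_a below 0.07 m and linear speed of flange_a above 0.5 m/s) or (horizontal distance between flange_b and plate_b below 0.03 m and z of flange_b in the frame of plate_b below 0.07 m and linear speed of flange_b above 0.5 m/s) or (horizontal distance between flange_c and plate_c below 0.03 m and z of flange_c in the frame of plate_c below 0.07 m and linear speed of flange_c above 0.5 m/s)).
It also fails if it takes over 42 s, if anything falls off the work surface, if the arm or the gripper's body presses on something with over 40 N, if the wrist force passes 120 N, or if a joint passes its speed limit or range.

## Working session

There is one attempt and no reset: what is moved stays moved. The work goes in short steps, each a Python script; the robot and the scene stay as the last script left them, time stands still between calls to the robot, and variables do not carry over. Pictures are saved under pics/ and viewed, at most 10 in all, crops included, and the job is handed in when it is done.

```bash
mkdir -p pics
python3 - <<'E'
from station import robot
import cv2,numpy as np,pickle
for n in("side","top"):
    c=robot.camera(n);pickle.dump(c,open(n+".pkl","wb"))
    cv2.imwrite(f"pics/{n}0.png",cv2.resize(c["pixels"][:,:,::-1],(800,600),interpolation=cv2.INTER_CUBIC))
    print(n,c["fov_y"],c["cx"],c["cy"],np.round(c["cam_to_world"],3).tolist())
o=robot.observe();print(o)
E
```

```text
side 52.10780823785297 254.92816913007366 192.73796172894322 [[-1.0, -0.007, 0.013, 561.264], [-0.015, 0.625, -0.78, 848.468], [-0.003, -0.78, -0.625, 755.569], [0.0, 0.0, 0.0, 1.0]]
top 45.89762952861278 255.4262774935407 184.84600920077935 [[0.0, -0.976, 0.22, 342.281], [-1.0, -0.001, -0.002, 23.376], [0.002, -0.22, -0.976, 1201.212], [0.0, 0.0, 0.0, 1.0]]
{'time': 0.1, 'joints': array([-1.11197404e+00,  2.38712445e-01, -1.41724608e-02,  1.31918630e+00,
       -7.95505541e-06,  1.57080041e+00]), 'dq': array([ 0.00049178, -0.00219842,  0.0025579 ,  0.0009472 , -0.00138604,
        0.00077058]), 'effort': array([ 2.10521823e-03, -5.39721537e+01,  3.46997952e+01,  1.34367522e-02,
        9.41420740e-05,  4.48006165e-07]), 'position': array([ 232.35265391, -470.3713766 ,  230.74530466]), 'eef_rot': array([ 9.73800738e-01,  2.27402102e-01, -1.48830536e-04, -6.19832268e-04]), 'wrist_force': array([-0.45040406, -0.51861456, -0.96038291]), 'torque': array([-0.01406479,  0.02246088,  0.0096561 ]), 'grasp_force': 0.0, 'gripper_width': 85.72001337720582}
```

View pics/top0.png

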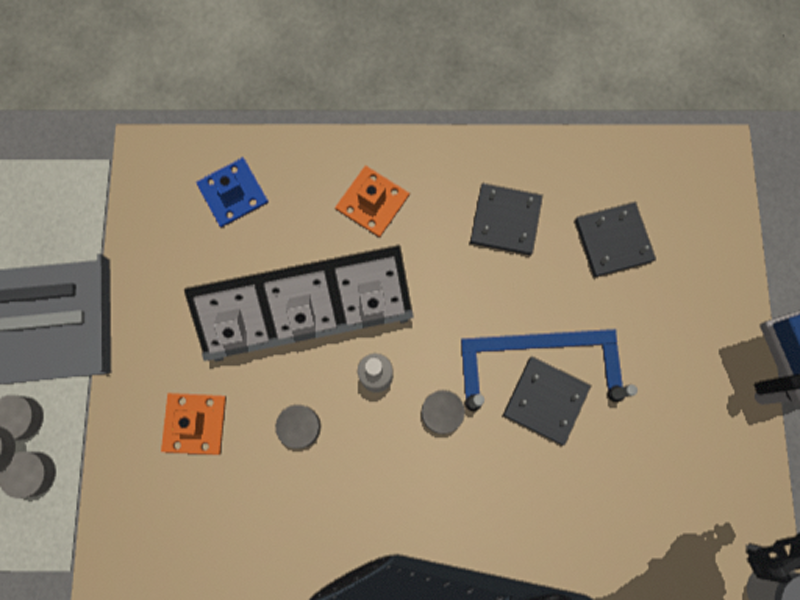

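View pics/side0.png

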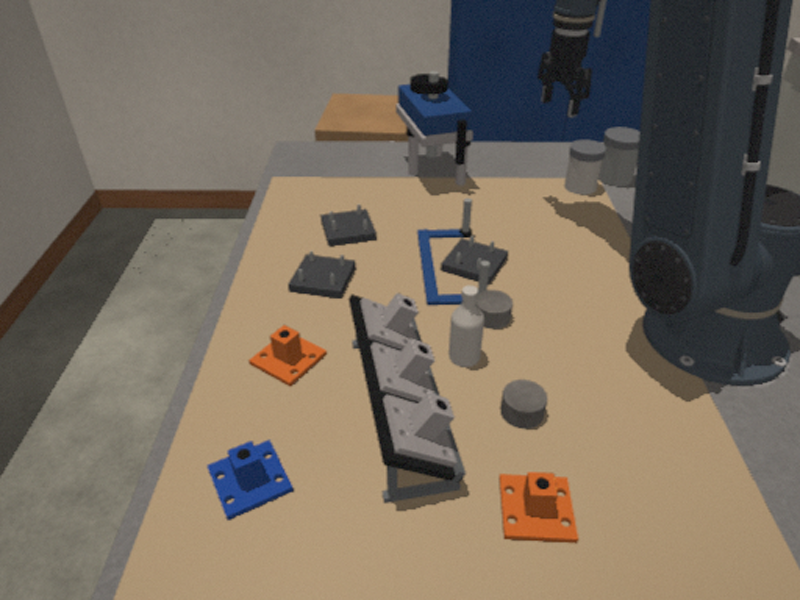

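The top view shows the three grey flanges on the rack at about (230,325), (300,308) and (372,292). The look-alikes are blue (232,190) and orange (372,200) and (193,424), and none of them lies on the rack. The bay plate is at (547,400), the spare plates are at (507,218) and (615,240), and the bottle is at (375,370). Next, a close crop of the rack and the bay plate.

Run:
```python
import cv2,numpy as np,pickle
p=pickle.load(open("top.pkl","rb"))["pixels"][:,:,::-1]
a=cv2.resize(p[155:235,115:267],None,fx=5,fy=5,interpolation=cv2.INTER_CUBIC)   # 760x400
b=cv2.resize(p[222:292,315:385],None,fx=8,fy=8,interpolation=cv2.INTER_CUBIC)
b=np.clip(b.astype(float)*1.6,0,255).astype(np.uint8)
cv2.imwrite("pics/rack.png",a);cv2.imwrite("pics/bay.png",b)
```

```text
(no output)
```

View pics/rack.png

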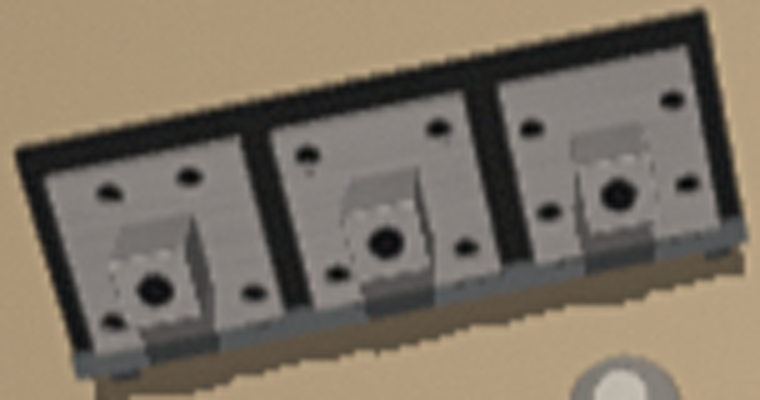

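View pics/bay.png

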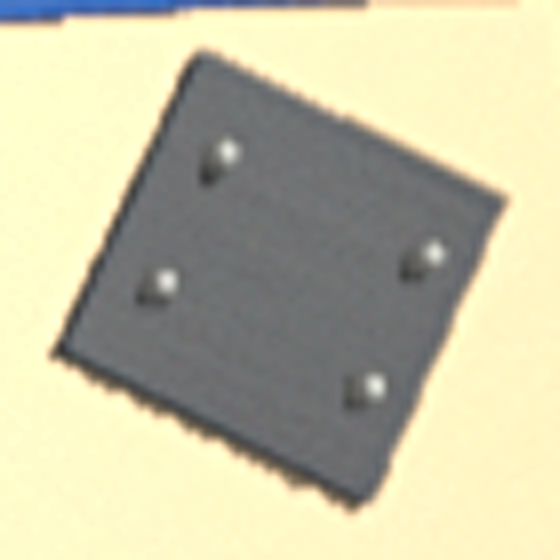

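Left to right on the rack, the hole patterns are flange_c (trapezium), flange_a (square) and flange_b (rectangle, 72 along the rack). The bay plate's stud rectangle has a side ratio of about 0.63, so it is plate_b and the target is **flange_b**, the right-hand one. Its holes in the crop are at (532,128), (672,99), (549,211) and (687,182), with the bore at (619,195). Next I measure positions.

```bash
cat > h.py <<'E'
import numpy as np,cv2,pickle
from scipy.optimize import least_squares
from scipy.spatial.transform import Rotation as R
def proj(c,P):
    T=np.linalg.inv(c["cam_to_world"]);q=np.atleast_2d(P)@T[:3,:3].T+T[:3,3]
    f=192/np.tan(np.radians(c["fov_y"]/2))
    return q[:,:2]/q[:,2:]*f+[c["cx"],c["cy"]]
def ray(c,uv,z):
    f=192/np.tan(np.radians(c["fov_y"]/2));T=np.array(c["cam_to_world"])
    uv=np.atleast_2d(uv);d=np.c_[(uv-[c["cx"],c["cy"]])/f,np.ones(len(uv))]@T[:3,:3].T
    return T[:3,3]+d*((z-T[2,3])/d[:,2])[:,None]
def blob(c,uv,dark,r=3):
    g=c["pixels"].astype(float).mean(2);u,v=np.round(uv).astype(int)
    w=g[v-r:v+r+1,u-r:u+r+1];w=(np.median(w)-w) if dark else w-np.median(w)
    w=np.clip(w-.35*w.max(),0,None);Y,X=np.mgrid[v-r:v+r+1,u-r:u+r+1]
    return np.array([(w*X).sum(),(w*Y).sum()])/w.sum()
RECT=np.array([[23,36],[23,-36],[-23,36],[-23,-36.]])
E
python3 - <<'E'
from h import *
t=pickle.load(open("top.pkl","rb"));s=pickle.load(open("side.pkl","rb"))
np.set_printoptions(precision=1,suppress=True)
st=np.array([[228,150],[432,250],[167,280],[374,384]])/8+[315,222]
st=np.array([blob(t,p,False,2) for p in st]);P=ray(t,st,43)
print("studs",P, "ctr",P.mean(0),"yaw",np.degrees(np.arctan2(*( (P[0]+P[1]-P[2]-P[3])[[1,0]]))))
print("lens",np.linalg.norm(P[0]-P[1]),np.linalg.norm(P[0]-P[2]))
# side: studs projected
ps=proj(s,P);q=np.array([blob(s,p,False,3) for p in ps]);print("side pred",ps*800/512,"seen",q*800/512, "side ctr",ray(s,q,43).mean(0))
ho=np.array([[532,128],[672,99],[549,211],[687,182]])/5+[115,155]
ho=np.array([blob(t,p,True) for p in ho]);bore=blob(t,np.array([619,195])/5+[115,155],True,4)
bs=blob(s,np.array([404,302])*.64,True,3);print("holes",ho,"bore",bore,bs*800/512)
def F(x):
    r=R.from_euler('z',x[3])*R.from_euler('y',-np.radians(33))
    L=np.c_[RECT,np.full(4,10.)]
    return r,r.apply(L)+x[:3],r.apply([0,0,60])+x[:3]
def res(x,side=1):
    r,H,B=F(x)
    return np.r_[(proj(t,H)-ho).ravel(),(proj(t,B)-bore).ravel(),side*(proj(s,B)-bs).ravel(),(x[2]-70)/20]
g=ray(t,bore,120)[0]
for sd in(1,0):
    o=least_squares(res,[g[0]+30,g[1],70,np.radians(12)],args=(sd,));print("flange",o.x[:3],np.degrees(o.x[3]),"res",o.fun)
    if sd:np.save("fl.npy",o.x)
for n,uv,z in(("bottlecap",(374,366),150),("core1",(298,426),40),("core2",(442,412),40),("colL",(476,401),90),("colR",(630,390),90)):
    print(n,ray(t,np.array(uv)*.64,z)[0])
E
```

```text
studs [[ 458.1 -202.6   43. ]
 [ 426.  -266.5   43. ]
 [ 417.4 -181.5   43. ]
 [ 384.9 -245.8   43. ]] ctr [ 421.6 -224.1   43. ] yaw -27.069659305978067
lens 71.46220088903836 45.8094848831625
side pred [[456.7 252.4]
 [470.  235.7]
 [477.4 258.4]
 [490.2 241.1]] seen [[454.4 250.7]
 [473.3 234.5]
 [481.7 261.6]
 [489.7 238.2]] side ctr [ 418.9 -226.9   43. ]
holes [[220.8 180.3]
 [249.  174.6]
 [224.4 197. ]
 [252.  191.3]] bore [238.2 193.7] [407.1 301.8]
flange [595.5  69.8  75.7] 11.586316839029472 res [ 0.   0.3  0.   0.4 -0.1  0.4  0.1  0.5 -0.2 -0.4 -1.4 -0.3  0.3]
flange [597.   69.9  71.9] 11.793752228986762 res [ 0.1  0.2 -0.   0.2 -0.   0.2  0.1  0.2 -0.1 -0.7 -0.   0.   0.1]
bottlecap [461.6  58.5 150. ]
core1 [377.4 183.6  40. ]
core2 [399.7 -48.4  40. ]
colL [414.1 -98.3  90. ]
colR [ 431.2 -338.8   90. ]
```

```bash
cat >> h.py <<'E'
FP=np.array([597.,69.8,70.]);FY=np.radians(11.7)
PP=np.array([420.8,-225.,20.]);PY=np.radians(-27.07)
def Rrack(): return R.from_euler('z',FY)*R.from_euler('y',-np.radians(33))
def Rft(beta,sg):   # tool in flange frame, leaning to +x by beta (deg), sg = sign of tool y
    b=np.radians(beta);z=np.array([-np.sin(b),0,-np.cos(b)]);y=np.array([0,sg,0.])
    return R.from_matrix(np.c_[np.cross(y,z),y,z])
def tcp(pos,rot,rft,gz=38):  # flange pose -> tool pose
    z=rft.as_matrix()[:,2];return pos+rot.apply(np.array([0,0,gz])+19*z),(rot*rft).as_quat()
E
python3 - <<'E'
from h import *
from station import robot
np.set_printoptions(precision=2,suppress=True)
for beta in(12,20,27,33):
  for sg in(1,-1):
    r=Rft(beta,sg);g=[tcp(FP+[0,0,d],Rrack(),r) for d in(0,130)]
    J=[robot.ik(*x) for x in g]
    print("beta",beta,sg,J)
    for k in(0,1):
        rot=R.from_euler('z',PY+k*np.pi);print("   place",k,[robot.ik(*tcp(PP+[0,0,d],rot,r)) for d in(0,130)])
E
```

```text
beta 12 1 [array([ 0.09,  0.22, -0.54,  0.45,  0.04, -0.1 ]), array([ 0.09,  0.1 , -0.31,  0.8 ,  0.04, -0.1 ])]
   place 0 [array([-0.49,  0.45, -0.25,  1.08, -0.  , -0.02]), array([-0.49,  0.34, -0.06,  1.38, -0.  , -0.02])]
   place 1 [array([-0.49,  0.19, -0.66,  0.51,  0.  ,  3.12]), array([-0.49,  0.05, -0.44,  0.88,  0.  ,  3.12])]
beta 12 -1 [array([ 0.09,  0.22, -0.54,  0.45,  0.04,  3.04]), array([ 0.09,  0.1 , -0.31,  0.8 ,  0.04,  3.04])]
   place 0 [array([-0.49,  0.45, -0.25,  1.08, -0.  ,  3.13]), array([-0.49,  0.34, -0.06,  1.38, -0.  ,  3.13])]
   place 1 [array([-0.49,  0.19, -0.66,  0.51,  0.  , -0.02]), array([-0.49,  0.05, -0.44,  0.88,  0.  , -0.02])]
beta 20 1 [array([ 0.1 ,  0.28, -0.39,  0.67,  0.02, -0.1 ]), array([ 0.1 ,  0.18, -0.16,  1.  ,  0.02, -0.1 ])]
   place 0 [array([-0.49,  0.54, -0.12,  1.25, -0.01, -0.01]), array([-0.49,  0.44,  0.07,  1.54, -0.01, -0.01])]
   place 1 [array([-0.5 ,  0.13, -0.8 ,  0.29,  0.01,  3.12]), array([-0.5 , -0.04, -0.57,  0.69,  0.01,  3.12])]
beta 20 -1 [array([ 0.1 ,  0.28, -0.39,  0.67,  0.02,  3.04]), array([ 0.1 ,
[... 925 characters left out ...]
  0.52,  0.01, -0.02])]
beta 33 1 [array([ 0.11,  0.42, -0.14,  1.01,  0.  , -0.09]), array([ 0.11,  0.34,  0.08,  1.31,  0.  , -0.09])]
   place 0 [array([-0.49,  0.71,  0.08,  1.52, -0.01, -0.01]), array([-0.49,  0.61,  0.25,  1.78, -0.01, -0.01])]
   place 1 [array([-0.5 ,  0.1 , -1.04, -0.14,  0.02,  3.12]), array([-0.5 , -0.16, -0.79,  0.36,  0.02,  3.12])]
beta 33 -1 [array([ 0.11,  0.42, -0.14,  1.01,  0.  ,  3.05]), array([0.11, 0.34, 0.08, 1.31, 0.  , 3.05])]
   place 0 [array([-0.49,  0.71,  0.08,  1.52, -0.01,  3.13]), array([-0.49,  0.61,  0.25,  1.78, -0.01,  3.13])]
   place 1 [array([-0.5 ,  0.1 , -1.04, -0.14,  0.02, -0.02]), array([-0.5 , -0.16, -0.79,  0.36,  0.02, -0.02])]
```

Run:
```python
from h import *
from station import robot
r=Rft(20,1)
p,q=tcp(FP,Rrack(),r)
robot.movep(p+[0,0,120],q)
print(robot.observe()["time"])
print(robot.move_linear(p,speed=120,guard=15))
robot.clamp(100)
o=robot.observe();print(o["gripper_width"],o["grasp_force"],o["wrist_force"],o["position"]-p,o["time"])
print(robot.move_linear(p+[0,0,25],speed=80))
o=robot.observe();print(o["gripper_width"],o["grasp_force"],o["wrist_force"],o["time"])
t=robot.camera("top");s=robot.camera("side")
a=cv2.resize(t["pixels"][130:250,100:280,::-1],(600,400));b=cv2.resize(s["pixels"][150:320,190:330,::-1],None,fx=2,fy=400/170)
cv2.imwrite("pics/g.png",np.hstack([a[:,:500],b]))
```

```text
2.375
False
35.188152052424 100.4846441745758 [-2.93245408 -0.46008077  5.01169607] [ 0.03979376 -0.10833269  0.53856609] 4.0417
False
34.6346860255205 99.73024249076843 [ 0.02481163 -0.42996875 -3.72407547] 4.5083
```

View pics/g.png

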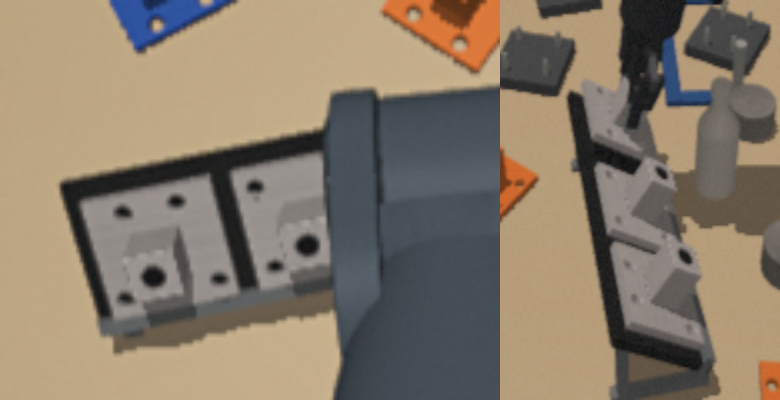

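The flange is held (left fingers on the hub, reading −3.7 N), and its neighbours haven't moved. Now I carry it over to the bay.

Run:
```python
from h import *
from station import robot
r=Rft(20,1)
p,q=tcp(FP,Rrack(),r)
robot.move_linear(p+[0,0,130],speed=120)
rot=R.from_euler('z',PY)
p,q=tcp(PP+[0,0,130],rot,r);robot.movep(p,q)
p,q=tcp(PP+[0,0,50],rot,r);print(robot.move_linear(p,speed=80,guard=15))
robot.sleep(.3)
o=robot.observe();print(o["gripper_width"],o["wrist_force"],o["position"]-p,o["time"])
t=robot.camera("top");s=robot.camera("side")
pickle.dump(s,open("s2.pkl","wb"));pickle.dump(t,open("t2.pkl","wb"))
a=cv2.resize(t["pixels"][212:302,295:415,::-1],(400,300));b=cv2.resize(s["pixels"][120:200,255:345,::-1],None,fx=6,fy=6,interpolation=cv2.INTER_CUBIC)
im=np.zeros((600,800,3),np.uint8);im[:300,:400]=a[:300];im[:480,260:]=0;im=np.zeros((480,800,3),np.uint8);im[:195,:260]=cv2.resize(a,(260,195));im[:,260:]=b
cv2.imwrite("pics/p.png",im)
```

```text
False
35.25320972250022 [-0.54865307  0.03373817 -3.60993625] [ 0.08657211 -0.05978349  0.21090444] 8.3417
```

View pics/p.png

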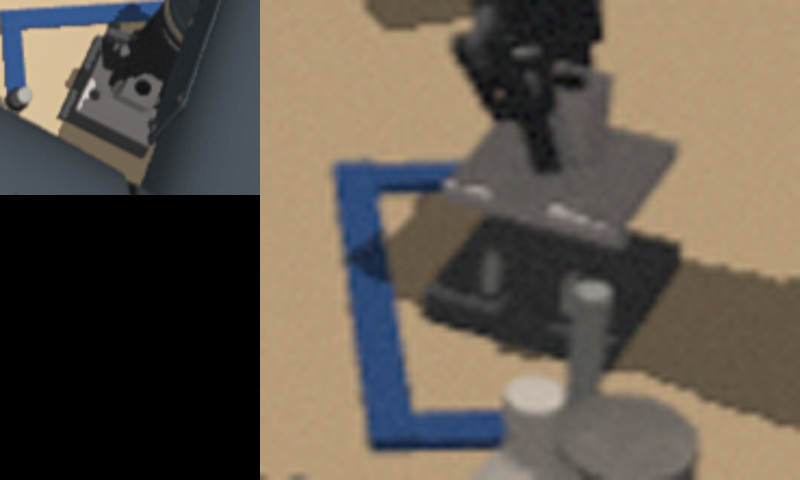

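The flange hangs above the studs and looks well aligned and roughly level. The side crop shows flange corners at (445,185), (625,240) and (680,148). Next I compare these with the predicted positions to correct the pose in the hand.

Run:
```python
from h import *
t=pickle.load(open("t2.pkl","rb"));s=pickle.load(open("s2.pkl","rb"))
rot=R.from_euler('z',PY);f=PP+[0,0,50]
C=np.array([[48,48],[48,-48],[-48,-48],[-48,48.]])
def pts(z):return rot.apply(np.c_[C,np.full(4,z)])+f
def crop(c,u0,v0,w,h,k):
    im=cv2.resize(c["pixels"][v0:v0+h,u0:u0+w,::-1],None,fx=k,fy=k,interpolation=cv2.INTER_CUBIC)
    im=np.clip(im.astype(float)*1.4,0,255).astype(np.uint8)
    T=lambda P:np.round((proj(c,P)+.5-[u0,v0])*k).astype(int)
    cv2.polylines(im,[T(pts(10)).reshape(-1,1,2)],True,(0,255,0),1)
    for P,col in((rot.apply([[0,0,60]])+f,(0,0,255)),(rot.apply(np.c_[RECT,[10]*4])+f,(0,0,255)),(rot.apply(np.c_[C*55/48,[20]*4])+PP*[1,1,0],(255,255,0)),(rot.apply(np.c_[RECT,[44]*4])+PP*[1,1,0],(255,0,255))):
        for x in T(P):cv2.drawMarker(im,tuple(int(i) for i in x),col,0,8,1)
    return im
a=crop(t,320,220,56,75,8)[:,:400];b=crop(s,275,125,57,75,7)
im=np.zeros((600,800,3),np.uint8);im[:,:400]=a;im[:525,401:800]=b;cv2.imwrite("pics/q.png",im)
```

```text
(no output)
```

View pics/q.png

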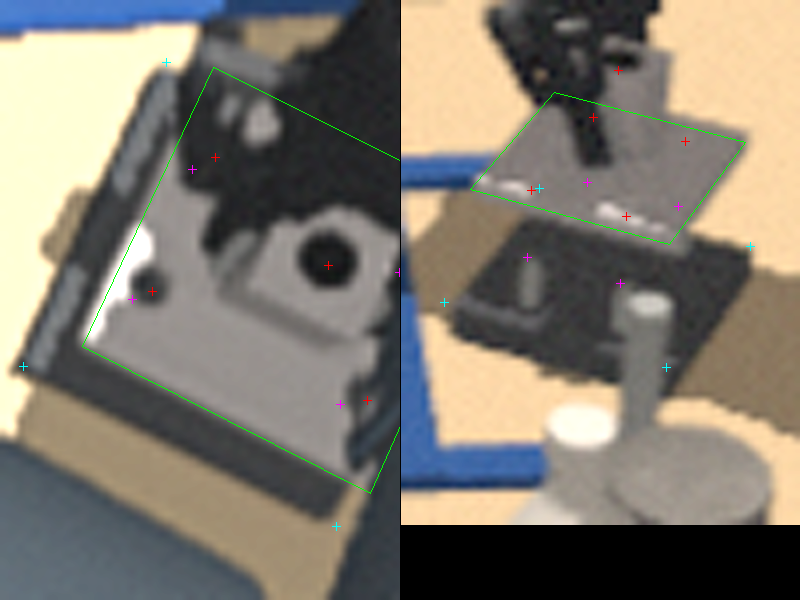

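The top overlay shows the flange within about 1 mm of prediction: bore at (328,260) against (328,265) predicted, hole at (150,288) against (152,291). That puts it about 0.5 mm from the stud pattern, so I lower it with a force guard.

Run:
```python
from h import *
from station import robot
r=Rft(20,1);rot=R.from_euler('z',PY)
P=PP+[0.1,0.5,0]
p,q=tcp(P,rot,r)
print(robot.move_linear(p+[0,0,32],speed=50,guard=10))
hit=robot.move_linear(p-[0,0,6],speed=15,guard=12)
o=robot.observe();print(hit,o["gripper_width"],o["wrist_force"],o["torque"],o["position"]-p,o["time"])
s=robot.camera("side");t=robot.camera("top")
a=cv2.resize(t["pixels"][220:295,320:370,::-1],None,fx=7,fy=7,interpolation=cv2.INTER_CUBIC);b=cv2.resize(s["pixels"][125:200,270:332,::-1],None,fx=7,fy=7,interpolation=cv2.INTER_CUBIC)
cv2.imwrite("pics/d.png",np.clip(np.hstack([a,b])*1.4,0,255).astype(np.uint8))
```

```text
False
False 35.10405476060813 [-0.25483388  0.14401401 -3.47178143] [-0.22681376 -0.47305747  0.04461778] [ 5.16160238e-02 -5.72075006e-03 -5.96747311e+00] 11.6333
```

View pics/d.png

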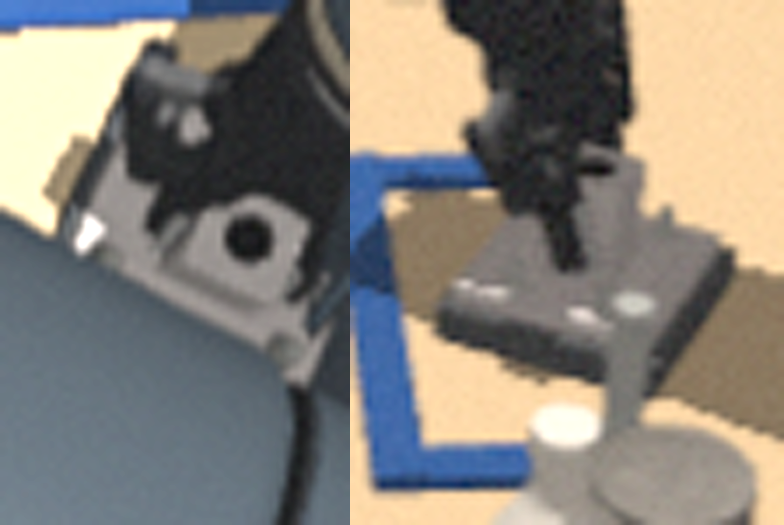

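It slid onto the studs without any contact force, and stud tips show through at (285,345) and (665,215). I continue down until it touches the plate.

Run:
```python
from h import *
from station import robot
r=Rft(20,1);rot=R.from_euler('z',PY)
p,q=tcp(PP+[0.1,0.5,0],rot,r)
hit=robot.move_linear(p-[0,0,16],speed=12,guard=10)
o=robot.observe();print(hit,o["gripper_width"],o["wrist_force"],o["torque"],o["position"]-p,o["time"])
```

```text
True 34.83824815922719 [ 0.91265187 -0.59027574  5.17671988] [-0.21441575 -0.05590847 -0.06797685] [ 0.01533942  0.02510441 -6.13055893] 12.0
```

Run:
```python
from h import *
from station import robot
p=robot.observe()["position"]
print(robot.move_linear(p-[0,0,3],speed=10,guard=15))
o=robot.observe();print(o["wrist_force"],o["position"]-p)
robot.ungrasp();robot.sleep(.3)
p=o["position"];z=R.from_quat(o["eef_rot"]).as_matrix()[:,2]
print(robot.move_linear(p-110*z,speed=120,guard=15))
robot.move_j([-1.112,0.238,-0.013,1.319,0,0.5])
robot.sleep(.3);o=robot.observe();print(o["time"],o["wrist_force"])
t=robot.camera("top");s=robot.camera("side");pickle.dump(t,open("t3.pkl","wb"))
a=cv2.resize(t["pixels"][222:292,315:380,::-1],None,fx=6,fy=6,interpolation=cv2.INTER_CUBIC);b=cv2.resize(s["pixels"][125:195,270:332,::-1],None,fx=6,fy=6,interpolation=cv2.INTER_CUBIC)
cv2.imwrite("pics/e.png",np.clip(np.hstack([a,b])*1.4,0,255).astype(np.uint8))
```

```text
True
[ 0.13956101 -0.38483776  5.84162164] [-0.00016885  0.00808429  0.01239902]
False
15.6917 [-0.7414239   0.46000505 -0.06491715]
```

View pics/e.png

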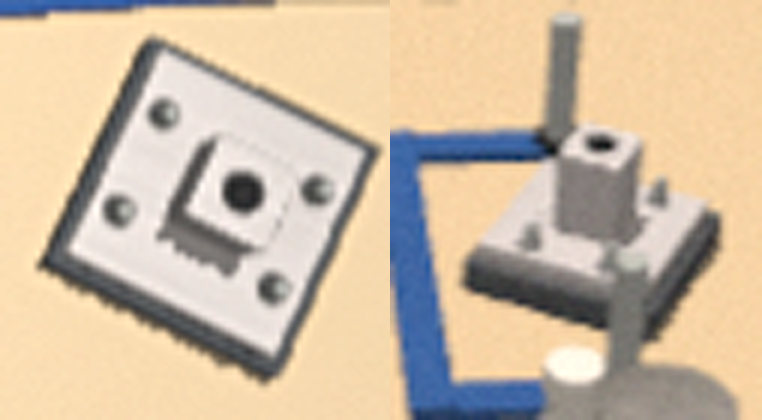

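All four studs come through the holes and the hub is up. Before handing in, a quick numeric check of tilt and height from the bore against the stud tips.

Run:
```python
from h import *
from station import robot
t=pickle.load(open("t3.pkl","rb"));s=robot.camera("side")
bt=blob(t,np.array([242,192])/6+[315,222]-.5,True,4);bs=blob(s,np.array([210,143])/6+[270,125]-.5,True,2)
f=lambda x:np.r_[(proj(t,x)-bt).ravel(),(proj(s,x)-bs).ravel()]
o=least_squares(f,[421,-224,80]);print("bore 3D",o.x,o.fun,"on z=80",ray(t,bt,80))
g=cv2.cvtColor(t["pixels"],cv2.COLOR_RGB2GRAY)[222:292,315:380]
hsv=cv2.cvtColor(t["pixels"],cv2.COLOR_RGB2HSV)[222:292,315:380]
m=((hsv[...,1]<60)&(g>90)).astype(np.uint8)
c=max(cv2.findContours(m,0,2)[0],key=cv2.contourArea);box=cv2.boxPoints(cv2.minAreaRect(c))+[315,222]
P=ray(t,box,30);print("plate centre z=30",P.mean(0),np.linalg.norm(P[0]-P[1]),np.linalg.norm(P[1]-P[2]))
```

```text
bore 3D [ 421.10682094 -222.89317574   80.02171093] [-0.08115223  0.39852109 -0.51834077 -0.11644939] on z=80 [[ 422.07678174 -223.14352189   80.        ]]
plate centre z=30 [ 423.18878001 -223.99445027   30.        ] 101.18746852975917 101.81904091530532
```

The bore sits at z = 80.0 and is centred over the plate within about 1 mm, so the flange is seated flush and level.

```bash
python3 -c "
from station import robot
print(robot.finish_job())"
```

```text
the job is handed in; nothing more can be done
None
```

I fitted flange_b, the match for the bay's plate_b, hub up over the studs and let it go; it measured flush and level, the other two flanges stayed on the rack, and I handed the job in about 16 s into the 42 s limit (no verdict came back).

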